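# Square a lamp panel into the corner stop

## Robot

A 7-joint arm with a two-finger parallel gripper is mounted at the origin on the work surface. World frame = base frame: x ahead of the robot, y to its left, z up, the work surface at z = 0. Lengths are in mm, angles in rad, forces in N, time in s.
With the tool pointing down it reaches from about 400 to 875 mm from the base axis. Payload 4.4 kg.
Tool frame: the origin (TCP) lies at the very end of the fingers, on their centre line; the grasp point (between the pads) lies 19 mm behind it; y points along the fingers, z is the direction in which the jaws open and shut, and the axes are right-handed (so a half turn about y gives the same grasp; the last joint's range is limited). The gripper opens to 85 mm and grips with 20 to 120 N. Pads are 22 mm wide; open, the fingers measure 114 mm over their backs; the gripper's body (76 mm by 85 mm) begins 54 mm behind the grasp point. The pads swing forward as they close: fully open they stand 13 mm farther back than shut.
Start: joints at [1.139, 0.628, 0.038, 1.517, -0.027, 0.996, -0.02], TCP at [232.531, -606.999, 231.313] pointing down, gripper open.
Joint ranges: [-3.06, 3.06], [-0.37, 2.12], [-1.25, 1.32], [0.18, 2.47], [-1.1, 4.24], [0.23, 1.98], [-2.94, 2.94]. Speed limits (rad/s): [2.57, 2.57, 3.14, 3.14, 3.14, 3.14, 3.14].

## Interface

Orientations are given as [roll, pitch, yaw] about the fixed x, y, z axes, in that order (R = Rz(yaw) Ry(pitch) Rx(roll)).
In Python, from cell import ctrl, imaging, finish_job gives the robot as it stands.
- The arm moves only by the shell command python3 -m inch 'ROWS'. ROWS is JSON, one flat list of numbers, 7 for each row, row after row: the opening, from 0 (shut) to 1 (fully open), then the shift along the tool's x, y, z in cm, then the turn, a rotation vector about the tool's x, y, z in degrees. A call has 1 to 12 rows; each row is the pose to reach, as a shift and turn from the pose commanded when the call began, along the tool's axes at that moment; what a row does not reach only later rows make up. A row lasts 1/10 s, in which the tool goes at most 50 mm and 8.59 degrees, less where a joint would pass 70% of its speed; a pose out of reach is approached as far as the arm can. A call with a gripper value outside its range is refused whole. The fingers move at their own pace and stop on an object; the grip force is fixed at half the most. Time passes only in rows, so rows that repeat a pose let the fingers close. It gives the time, the measured TCP pose, the force and the opening at its end, in the units of the state.
- ctrl.read_state(): the state, without advancing time (a new reading comes with each control period).
- imaging.get_image(name): name is "scene" or "top" or "wrist"; returns a dict with "img" (400x640x3 uint8, red, green, blue), "fx", "fy", "cx", "cy" (pixels), "R" (3x3) and "t" (3): a world point X has camera coordinates R X + t. Camera axes: x right, y down, z forward; pixel columns grow to the right and rows downward; lengths in mm; the calibration is good to about 2 mm. The wrist camera is an equidistant fisheye: a pixel r from the principal point sees the ray r / f radians off the axis. A picture is of the moment at which its call begins. There is no depth.
- finish_job(): hands the job in, once; it reports no verdict.
The state is a dict: "clock": time; "qpos": joint angles; "qd": joint speeds; "tau": joint torques, N m; "eef_pos": TCP position; "tool_rot": TCP orientation; "force": force on the tool from outside, world axes, zero at the start; "torque": the same for the moment, N m; "width": finger opening in mm.
Only numpy, scipy, OpenCV 4.12 (cv2) and the standard library are available. Lean on these libraries where they do the work, as an engineer would, in place of code of your own. Each camera call takes 0.05 s, during which the arm holds its last target.

## Task

Push the larger lamp panel along the bench into the steel corner stop, so that one long side lies flush along the long rail and its end rests against the short rail. Only push it: it stays flat on the bench and is never lifted or tipped up. Leave the small panel, the jar and the wrench where they are.

Things in the scene. Friction and masses are not known exactly. Their poses are not given: they have to be found in the camera images.
- lamp_panel: The larger of two flat lamp panels: a rigid box 96 mm wide (x), 200 mm long (y), 36 mm high, about 0.3 to 0.6 kg, dragging at 2 to 8 N; aluminium sides, white top, grey end caps. Origin at the centre of its underside, z up. It starts in the open corner, its y axis within 0.3 rad of the stop's, its centre 100 to 130 mm from the long rail's face and 155 to 200 mm from the short one's.
- squaring_stop: Fixed L of two steel rails, 22 mm wide, 25 mm high. Origin at bench level in the inner corner. Long rail: inner face is the plane x = 0, from the origin to y = -240 mm. Short rail: inner face is y = 0, from the origin to x = -120 mm. Seated, the panel's centre is at x = -48, y = -100 mm, its y axis along the stop's y. The stop's x points away from the robot, within 0.3 rad of world x.
- small_panel: Bystander, loose: the smaller lamp panel of the same make, 60 x 120 x 30 mm (x, y, z). Origin at the centre of its underside. To the left of the work.
- screw_jar: Bystander, loose: amber jar with a steel lid, 52 mm in diameter, 55 mm high. Origin at the centre of its underside. To the right of the work.
- wrench: Bystander, loose: a steel wrench 150 mm long, lying to the left, on the robot's side of the short rail. Its origin is at the middle of its underside.
There are look-alikes about, which are no part of the job. What is shaped like the lamp_panel but black or orange is not meant.

How it is judged:
By the outcome, as a careful person would: the job done as asked, in the order asked, and still so for the second after the job is handed in, with the robot touching nothing.
It also fails if it takes over 67 s, if anything falls off the work surface, if the arm or the gripper's body presses on something with over 40 N, if the wrist force passes 120 N, or if a joint passes its speed limit or range.

## Working session

There is one attempt and no reset: what is moved stays moved. The work goes in short steps, Python scripts to look and compute and a shell command to move; the robot and the scene stay as the last step left them, time stands still between calls to the robot, and variables do not carry over. Pictures are saved under pics/ and viewed, and the job is handed in when it is done.

```bash
ls; mkdir -p pics; python3 - <<'E'
from cell import ctrl, imaging
import cv2
s=ctrl.read_state(); print({k:s[k] for k in('clock','eef_pos','tool_rot','force','width')})
for n in('scene','top'):
    d=imaging.get_image(n); cv2.imwrite(f'pics/{n}0.png',d['img'][:,:,::-1]); print(n,d['fx'],d['cx'],d['cy'],d['R'],d['t'])
E
```

```text
pics
{'clock': 0.0, 'eef_pos': array([ 232.28956442, -606.40383513,  230.36975858]), 'tool_rot': array([-1.57270880e+00, -4.53431189e-05, -2.77577700e+00]), 'force': array([ 0.11484363, -0.89178508,  0.22034277]), 'width': 85.14314716068903}
scene 440.96563244932725 319.1499323086853 201.449873901125 [[-0.15837649  0.98734272 -0.00844041]
 [ 0.7495648   0.11466225 -0.65192421]
 [-0.64270482 -0.1095761  -0.75823716]] [ 107.10408842 -333.13389627 1611.28213521]
top 460.6381486516072 324.3119302850644 203.1597872600464 [[ 0.02379288 -0.99971224  0.00305426]
 [-0.98072406 -0.02393344 -0.19392657]
 [ 0.19394387  0.00161869 -0.98101129]] [ -31.94996293  458.26003675 1108.32382503]
```

View pics/scene0.png

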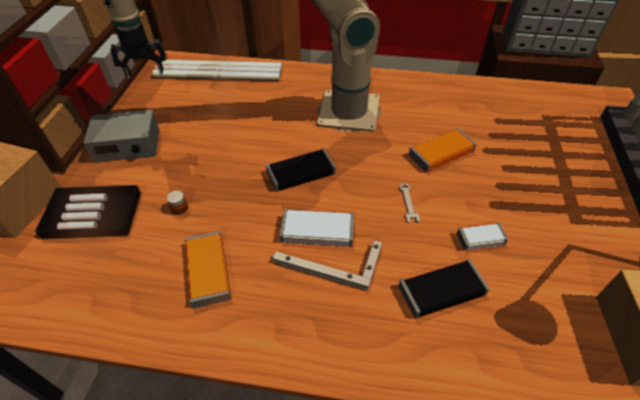

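View pics/top0.png

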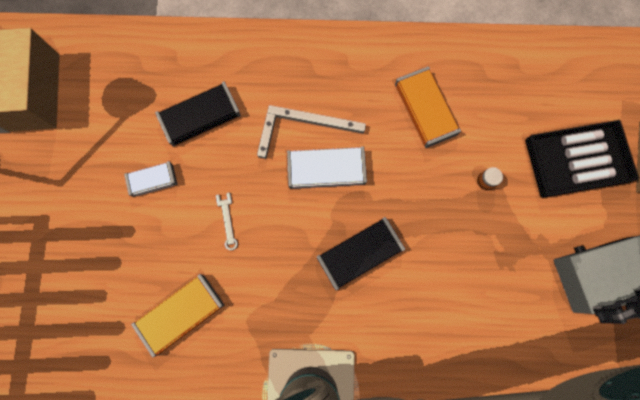

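Candidates in the top view are large white (327,167), small white (150,179), black (200,114) and (362,253), orange (428,106) and (180,315). By the description the target is the large white panel, beside the L-shaped stop with its outer corner near (270,108). Next I'll take a close crop and measure.

```bash
cat > h.py <<'E'
import numpy as np, cv2
from cell import ctrl, imaging
def ray(d,uv,z):
    uv=np.atleast_2d(uv).astype(float)
    v=np.c_[(uv[:,0]-d['cx'])/d['fx'],(uv[:,1]-d['cy'])/d['fy'],np.ones(len(uv))]
    R=np.array(d['R']);t=np.array(d['t']);C=-R.T@t;w=v@R
    return (C+w*((z-C[2])/w[:,2])[:,None])[:,:2]
def blobs(d,lo,hi,amin=60):
    hsv=cv2.cvtColor(d['img'],cv2.COLOR_RGB2HSV)
    m=cv2.inRange(hsv,lo,hi)
    c,_=cv2.findContours(m,cv2.RETR_EXTERNAL,cv2.CHAIN_APPROX_NONE)
    return m,[x for x in c if cv2.contourArea(x)>amin]
E
python3 - <<'E'
from h import *
for n in('top','scene'):
    d=imaging.get_image(n)
    m,cs=blobs(d,(0,0,110),(179,70,255))
    for c in cs:
        r=cv2.minAreaRect(c); print(n,[np.round(x,1) for x in r],cv2.contourArea(c))
        P=ray(d,c[:,0,:],36).astype(np.float32); print('   w36',cv2.minAreaRect(P)); P=ray(d,c[:,0,:],25).astype(np.float32);print('   w25',cv2.minAreaRect(P))
    x0,y0=(240,80) if n=='top' else (250,190)
    cr=np.hstack([d['img'][y0:y0+120,x0:x0+150],cv2.merge([m]*3)[y0:y0+120,x0:x0+150]])
    hs=cv2.cvtColor(d['img'],cv2.COLOR_RGB2HSV)
    if n=='top': print(hs[165,280:296].tolist(),hs[165,360:376].tolist(),hs[100:125,300].tolist())
    cv2.imwrite(f'pics/crop_{n}.png',cv2.resize(cr[:,:,::-1],None,fx=2.6,fy=2.6,interpolation=0))
E
```

```text
top [array([273.7, 390.2]), array([20.4, 19.9]), np.float64(14.0)] 149.0
   w36 ((12.806058883666992, 86.52901458740234), (47.85104751586914, 43.76274490356445), 78.06922149658203)
   w25 ((10.660284042358398, 87.58340454101562), (48.31267166137695, 44.184932708740234), 78.06922149658203)
top [array([335.5, 359. ]), array([16., 35.]), np.float64(90.0)] 389.5
   w36 ((85.7333755493164, -56.309539794921875), (36.1566047668457, 82.95138549804688), 1.3430835008621216)
   w25 ((84.2911376953125, -56.63312911987305), (36.50541687011719, 83.75162506103516), 1.3430832624435425)
top [array([142.8, 339.5]), array([38.3,  3. ]), np.float64(57.0)] 77.0
   w36 ((119.47305297851562, 403.5047302246094), (92.06139373779297, 6.853379249572754), 38.21941375732422)
   w25 ((118.35630798339844, 407.61700439453125), (92.94952392578125, 6.919503211975098), 38.21939468383789)
top [array([209.4, 290.6]), array([37.4,  3.2]), np.float64(55.2)] 87.0
   w36 ((237.6099395751953, 253.29476928710938), (91.96195220947266, 7.51036262512207), 38.41842269897461)
   w25 ((237.6328887939453, 255.95797729492188), (92.84
[... 8112 characters left out ...]
)
   w25 ((-156.18301391601562, -534.895751953125), (109.30840301513672, 484.936279296875), 5.6898369789123535)
scene [array([106.5,  47.3]), array([10., 31.]), np.float64(42.5)] 222.5
   w36 ((-239.41314697265625, -1043.6033935546875), (56.711143493652344, 182.81015014648438), 89.83063507080078)
   w25 ((-256.9056396484375, -1056.681396484375), (57.3547248840332, 184.88441467285156), 89.83065795898438)
scene [array([50.1, 19.2]), array([15.9, 50.7]), np.float64(49.4)] 560.0
   w36 ((-423.0552062988281, -1415.107177734375), (110.11219024658203, 239.9968719482422), 89.75875091552734)
   w25 ((-442.6313781738281, -1432.4007568359375), (111.36151885986328, 242.7200469970703), 89.75872802734375)
```

View pics/crop_top.png

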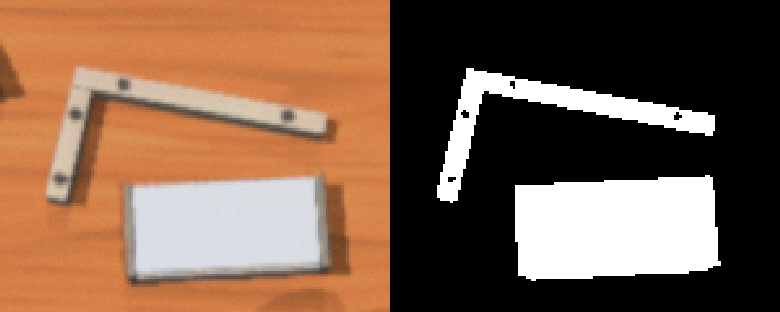

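View pics/crop_scene.png

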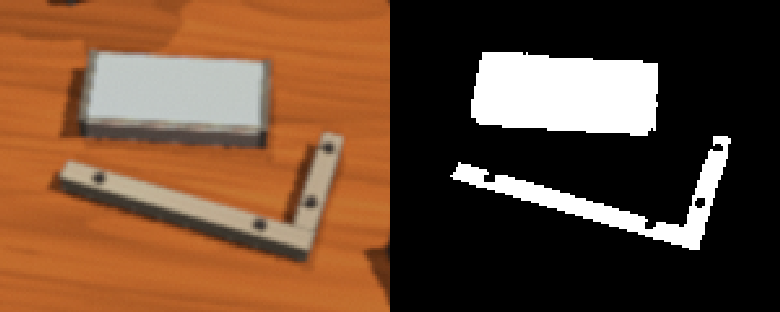

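The crop confirms it: the large white panel, with grey end caps, is next to the rails. Next, the geometry in stop coordinates, the clearances and the approach move.

```bash
cat >> h.py <<'E'
from scipy.spatial.transform import Rotation as Ro
PHI=np.radians(-9.9); EX=np.array([np.cos(PHI),np.sin(PHI)]); EY=np.array([-np.sin(PHI),np.cos(PHI)])
O=np.array([634.6,17.1])+49*EX+109*EY
def w2s(p): p=np.asarray(p)-O; return np.array([p@EX,p@EY]).T
def s2w(p): return O+p[0]*EX+p[1]*EY
def move(xs,ys,z,jaw):  # jaw: world yaw of tool z, deg
    s=ctrl.read_state(); R=Ro.from_euler('xyz',s['tool_rot'])
    w=s2w((xs,ys)); sh=R.inv().apply(np.r_[w,z]-s['eef_pos'])/10
    Rt=Ro.from_euler('xyz',[-np.pi/2,0,np.radians(jaw-90)])
    print('target w',w.round(1),'shift cm',sh.round(2),'turn deg',np.degrees((R.inv()*Rt).as_rotvec()).round(2), 'clock',s['clock'],'F',np.round(s['force'],1))
def where():
    s=ctrl.read_state(); print('tcp stop',w2s(s['eef_pos'][:2]).round(1),'z',s['eef_pos'][2].round(1),'rot',np.degrees(s['tool_rot']).round(1),'F',np.round(s['force'],1),'w',round(s['width'],1),'t',s['clock'])
E
python3 - <<'E'
from h import *
print('O',O,'panel',w2s([560.5,-24]))
d=imaging.get_image('top')
print('black near corners',w2s(ray(d,[[318,255],[335,287],[388,221],[404,246]],36)).round(0))
where(); move(-215,-162,230,-99.9)
E
```

```text
O [701.61062891 116.05239064] panel [-114.93031505 -162.22793964]
black near corners [[-345. -187.]
 [-413. -243.]
 [-227. -342.]
 [-281. -391.]]
tcp stop [-337.9 -792.7] z 230.9 rot [ -90.1    0.  -159. ] F [ 0.1 -0.5 -0.1] w 85.9 t 0.25
target w [462.   -6.6] shift cm [-42.9    0.13 -47.84] turn deg [5.000e-02 3.086e+01 1.000e-02] clock 0.25 F [ 0.1 -0.5 -0.1]
```

```bash
python3 -m inch '[1,-1,0,-1,0,1,0, 1,-3,0,-3,0,3,0, 1,-6,0,-6,0,7,0, 1,-9,0,-9.5,0,11,0, 1,-12,0,-13,0,15,0, 1,-15,0,-16.5,0,19,0, 1,-18,0,-20,0,23,0, 1,-21,0,-23.5,0,26,0, 1,-24,0,-27,0,29,0, 1,-27,0,-30,0,30.9,0, 1,-29,0,-32,0,30.9,0, 1,-30,0,-33.5,0,30.9,0]'
python3 - <<'E'
from h import *
where(); move(-215,-162,120,-99.9)
E
```

```text
clock: 1.45
eef_pos: [394.3, -184.3, 231.5]
tool_rot: [-1.571, 0.001, 2.972]
force: [0.2, -0.2, 0.1]
width: 85.6
tcp stop [-251.1 -348.7] z 231.5 rot [-9.000e+01  1.000e-01  1.703e+02] F [ 0.2 -0.2  0.1] w 85.6 t 1.45
target w [462.   -6.6] shift cm [ -3.66  11.16 -18.65] turn deg [ 0.04  0.17 -0.06] clock 1.45 F [ 0.2 -0.2  0.1]
```

```bash
python3 -m inch '[1,-0.3,0,-1.5,0,0,0, 1,-0.8,1,-4,0,0,0, 1,-1.4,3,-7,0,0,0, 1,-2,5,-10,0,0,0, 1,-2.6,7,-13,0,0,0, 1,-3.2,9,-16,0,0,0, 1,-3.6,10.5,-18,0,0,0, 1,-3.7,11.1,-18.7,0,0,0, 1,-3.7,11.1,-18.7,0,0,0, 1,-3.7,11.1,-18.7,0,0,0]'
python3 - <<'E'
from h import *
where(); move(-215,-162,8,-99.9)
d=imaging.get_image('wrist'); cv2.imwrite('pics/wrist1.png',d['img'][:,:,::-1])
d=imaging.get_image('top'); cv2.imwrite('pics/top1.png',d['img'][:,:,::-1])
E
```

```text
clock: 2.45
eef_pos: [461.4, -10.3, 120.8]
tool_rot: [-1.57, 0.0, 2.967]
force: [-0.4, 0.2, -0.4]
width: 85.1
tcp stop [-214.9 -165.8] z 120.8 rot [-90.   0. 170.] F [-0.4  0.2 -0.4] w 85.1 t 2.45
target w [462.   -6.6] shift cm [ 0.02 11.28 -0.39] turn deg [-0.04 -0.12 -0.02] clock 2.45 F [-0.4  0.2 -0.4]
```

View pics/wrist1.png

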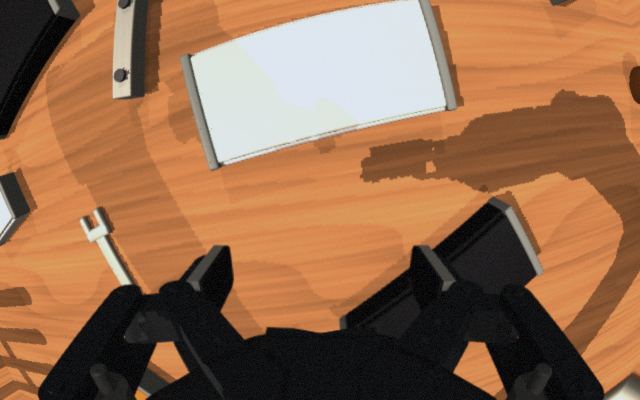

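View pics/top1.png

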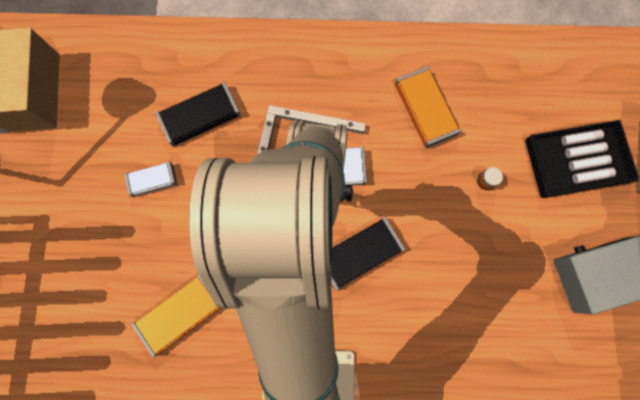

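The wrist view shows the panel at (320,80) ahead of both fingertips (215,270 and 430,270). The black look-alike at (450,270) sits about 90 mm behind the fingertips. I'll descend with the force check.

```bash
python3 -m inch '[1,0,2,-0.2,0,0,0, 1,0,4.5,-0.4,0,0,0, 1,0,7,-0.4,0,0,0, 1,0,9,-0.4,0,0,0, 1,0,10.3,-0.4,0,0,0, 1,0,11,-0.4,0,0,0, 1,0,11.2,-0.4,0,0,0, 1,0,11.2,-0.4,0,0,0]'
python3 - <<'E'
from h import *
where(); move(-140,-162,8,-99.9)
d=imaging.get_image('wrist'); cv2.imwrite('pics/wrist2.png',d['img'][:,:,::-1])
E
```

```text
clock: 3.35
eef_pos: [462.4, -6.0, 8.3]
tool_rot: [-1.57, 0.0, 2.966]
force: [-0.2, -0.1, -0.4]
width: 85.5
tcp stop [-214.7 -161.4] z 8.3 rot [-89.9   0.  169.9] F [-0.2 -0.1 -0.4] w 85.5 t 3.35
target w [535.8 -19.5] shift cm [-7.47  0.04  0.04] turn deg [-0.06 -0.17 -0.02] clock 3.35 F [-0.2 -0.1 -0.4]
```

View pics/wrist2.png

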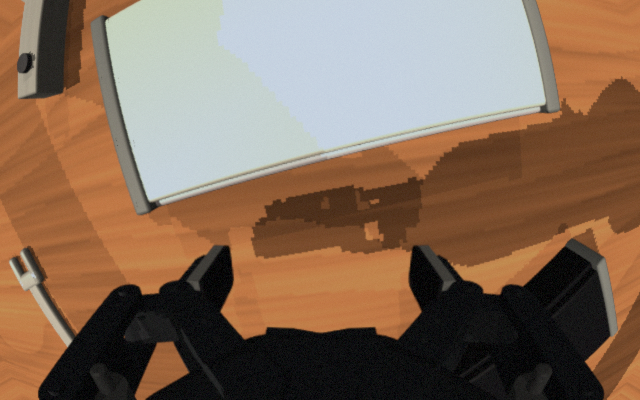

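The panel is directly ahead, about 25 mm clear. Its left side is nearer, so it should rotate the right way. Pushing.

```bash
python3 -m inch '[1,-0.7,0,0,0,0,0, 1,-1.4,0,0,0,0,0, 1,-2.1,0,0,0,0,0, 1,-2.8,0,0,0,0,0, 1,-3.5,0,0,0,0,0, 1,-4.2,0,0,0,0,0, 1,-4.9,0,0,0,0,0, 1,-5.6,0,0,0,0,0, 1,-6.2,0,0,0,0,0, 1,-6.8,0,0,0,0,0, 1,-7.3,0,0,0,0,0, 1,-7.5,0,0,0,0,0]'
python3 - <<'E'
from h import *
where()
d=imaging.get_image('wrist'); cv2.imwrite('pics/wrist3.png',d['img'][:,:,::-1])
E
```

```text
clock: 4.6
eef_pos: [536.7, -18.7, 8.3]
tool_rot: [-1.57, 0.0, 2.967]
force: [-4.1, 1.6, 2.8]
width: 85.2
tcp stop [-139.3 -161.1] z 8.3 rot [-90.   0. 170.] F [-4.1  1.6  2.8] w 85.2 t 4.6
```

View pics/wrist3.png

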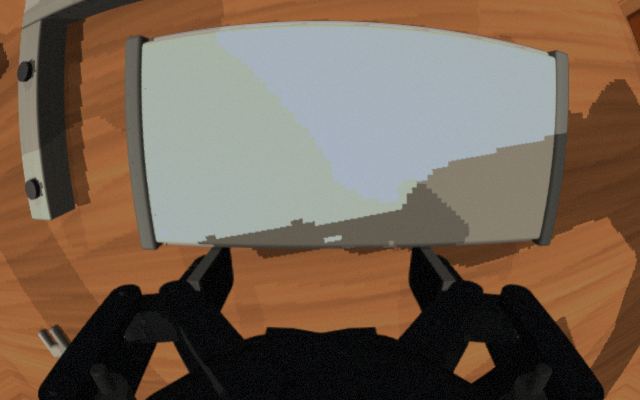

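The panel is now flush against both fingertips, flat, at about 5 N. I'll push on to within a few mm of the long rail, then retreat.

```bash
python3 -m inch '[1,-0.5,0,0,0,0,0, 1,-1,0,0,0,0,0, 1,-1.5,0,0,0,0,0, 1,-2,0,0,0,0,0, 1,-2.3,0,0,0,0,0, 1,-2.5,0,0,0,0,0, 1,-2.6,0,0,0,0,0, 1,-2.6,0,0,0,0,0]'
python3 - <<'E'
from h import *
where()
d=imaging.get_image('wrist'); cv2.imwrite('pics/wrist4.png',d['img'][:,:,::-1])
d=imaging.get_image('scene'); cv2.imwrite('pics/scene4.png',cv2.resize(d['img'][150:320,200:480,::-1],None,fx=2.5,fy=2.5))
E
```

```text
clock: 5.45
eef_pos: [561.5, -22.7, 8.3]
tool_rot: [-1.571, -0.0, 2.968]
force: [-2.5, -0.4, 0.2]
width: 85.2
tcp stop [-114.2 -160.8] z 8.3 rot [-90.  -0. 170.] F [-2.5 -0.4  0.2] w 85.2 t 5.45
```

View pics/scene4.png

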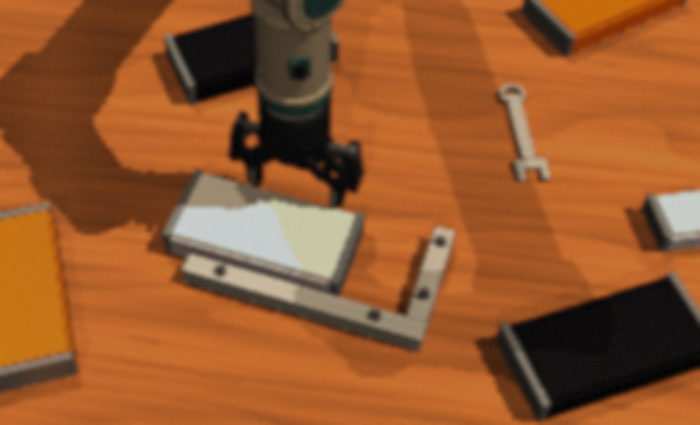

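View pics/wrist4.png

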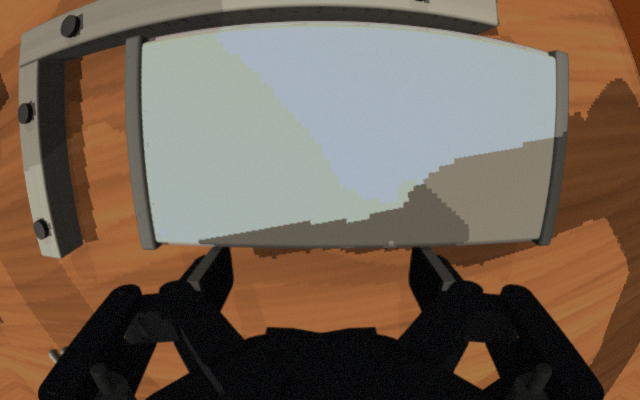

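It is parallel to the rail with a few mm gap. I'll back off, lift and go round to the far end, turned 90°.

```bash
python3 -m inch '[1,1,0,0,0,0,0, 1,2.5,0,0,0,0,0, 1,3,-1,0,0,0,0, 1,3,-4,0,0,0,0, 1,3,-7,0,0,0,0, 1,3,-9,0,0,0,0, 1,3,-9.5,0,0,0,0, 1,3,-9.5,0,0,0,0]'
python3 - <<'E'
from h import *
where(); print(np.round(ctrl.read_state()['qpos'],2)); move(-55,-305,105,-9.9);move(-55,-305,105,170.1)
E
```

```text
clock: 6.35
eef_pos: [533.4, -17.2, 104.5]
tool_rot: [-1.571, 0.003, 2.969]
force: [0.1, 0.5, -0.8]
width: 85.2
tcp stop [-142.8 -160.2] z 104.5 rot [-90.    0.2 170.1] F [ 0.1  0.5 -0.8] w 85.2 t 6.35
[-0.35  0.71  0.51  1.97 -0.59  0.61 -1.19]
target w [ 595.  -174.9] shift cm [-8.78 -0.03 14.47] turn deg [ -0.12 -90.02  -0.18] clock 6.35 F [ 0.1  0.5 -0.8]
target w [ 595.  -174.9] shift cm [-8.78 -0.03 14.47] turn deg [ 0.18 89.98 -0.12] clock 6.35 F [ 0.1  0.5 -0.8]
```

```bash
python3 -m inch '[0.4,-1,0,1,0,5,0, 0.4,-2,0,2.5,0,13,0, 0.4,-3,0,4,0,21,0, 0.4,-4,0,5.5,0,29,0, 0.4,-5,0,7,0,37,0, 0.4,-6,0,8.5,0,45,0, 0.4,-7,0,10,0,53,0, 0.4,-8,0,11.5,0,61,0, 0.4,-8.8,0,13,0,69,0, 0.4,-8.8,0,14.5,0,77,0, 0.4,-8.8,0,14.5,0,85,0, 0.4,-8.8,0,14.5,0,90,0]'
python3 -m inch '[0.4,0,0,0,0,0,0, 0.4,0,0,0,0,0,0]'
python3 - <<'E'
from h import *
where(); print(np.round(ctrl.read_state()['qpos'],2)); move(-55,-305,105,170.1)
d=imaging.get_image('top'); cv2.imwrite('pics/top5.png',d['img'][:,:,::-1])
d=imaging.get_image('wrist'); cv2.imwrite('pics/wrist5.png',d['img'][:,:,::-1])
E
```

```text
clock: 7.55
eef_pos: [593.1, -176.1, 101.7]
tool_rot: [-1.569, 0.001, 1.391]
force: [-0.0, 0.7, 0.7]
width: 34.5
clock: 7.75
eef_pos: [593.5, -175.2, 102.3]
tool_rot: [-1.569, 0.0, 1.399]
force: [0.1, -0.3, 0.7]
width: 34.2
tcp stop [ -56.5 -305.5] z 102.3 rot [-89.9   0.   80.2] F [ 0.1 -0.3  0.7] w 34.2 t 7.75
[-0.26  0.94  0.92  1.73 -0.91  0.95 -2.28]
target w [ 595.  -174.9] shift cm [ 0.05 -0.27 -0.15] turn deg [-0.08  0.08 -0.01] clock 7.75 F [ 0.1 -0.3  0.7]
```

View pics/wrist5.png

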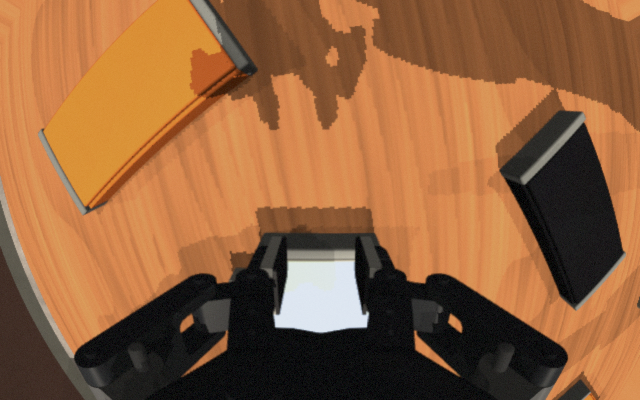

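View pics/top5.png

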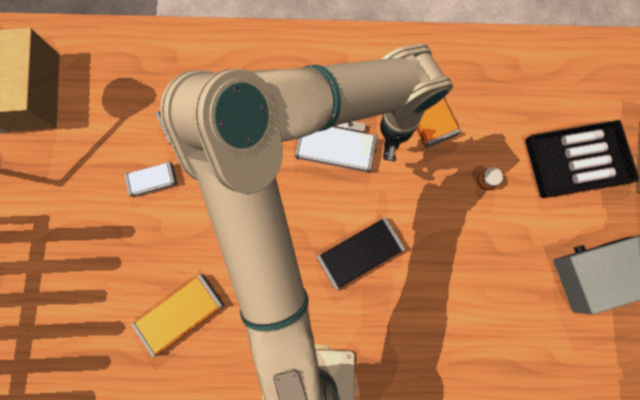

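```bash
python3 - <<'E'
from h import *
d=imaging.get_image('top')
print(w2s(ray(d,[[371,171],[377,137],[374,154],[297,158]],36)).round(1))
m,cs=blobs(d,(0,0,110),(179,70,255))
for c in cs:
    P=ray(d,c[:,0,:],36).astype(np.float32); r=cv2.minAreaRect(P)
    if 450<r[0][0]<680 and abs(r[0][1])<120: print(r,w2s(r[0]))
d=imaging.get_image('wrist')
uv=np.array([[262,234],[377,234],[320,234],[320,247.]]); f=d['fx']; 
q=(uv-[d['cx'],d['cy']])/f; th=np.linalg.norm(q,axis=1); v=np.c_[q/th[:,None]*np.sin(th)[:,None],np.cos(th)]
R=np.array(d['R']);C=-R.T@np.array(d['t']);w=v@R
for z in(0,36): print(z,w2s((C+w*((z-C[2])/w[:,2])[:,None])[:,:2]).round(1))
E
```

```text
[[-108.1 -277.1]
 [ -15.2 -276.3]
 [ -62.  -276.7]
 [-111.4  -84.3]]
((625.3839111328125, -48.93244934082031), (197.5707550048828, 126.14110565185547), 79.9691390991211) [ -46.72595549 -175.63369554]
0 [[  -5.7 -274.2]
 [-104.8 -274.4]
 [ -55.7 -274.7]
 [ -55.7 -262.5]]
36 [[ -13.1 -288.5]
 [ -97.7 -288.6]
 [ -55.8 -288.9]
 [ -55.8 -278.5]]
```

The panel end is at about y_s = -276, and two views agree with x centre -55.7. The fingers stand about 18 mm clear of it. Descending, slightly farther back.

```bash
python3 -m inch '[0.4,-0.6,1,0,0,0,0, 0.4,-0.6,3,0,0,0,0, 0.4,-0.6,5,0,0,0,0, 0.4,-0.6,7,0,0,0,0, 0.4,-0.6,8.5,0,0,0,0, 0.4,-0.6,9.2,0,0,0,0, 0.4,-0.6,9.4,0,0,0,0, 0.4,-0.6,9.4,0,0,0,0]'
python3 - <<'E'
from h import *
where(); move(-55,-215,8,170.1)
E
```

```text
clock: 8.75
eef_pos: [593.0, -181.7, 9.5]
tool_rot: [-1.571, 0.0, 1.397]
force: [-0.8, -0.5, -0.4]
width: 34.4
tcp stop [ -55.8 -311.9] z 9.5 rot [-90.    0.   80.1] F [-0.8 -0.5 -0.4] w 34.4 t 8.75
target w [610.5 -86.3] shift cm [ 9.69  0.15 -0.07] turn deg [ 0.02 -0.05 -0.02] clock 8.75 F [-0.8 -0.5 -0.4]
```

```bash
python3 -m inch '[0.4,0.8,0,0,0,0,0, 0.4,1.6,0.1,0,0,0,0, 0.4,2.4,0.1,0,0,0,0, 0.4,3.1,0.1,0,0,0,0, 0.4,3.8,0.1,0,0,0,0, 0.4,4.5,0.1,0,0,0,0, 0.4,5.2,0.1,0,0,0,0, 0.4,5.9,0.1,0,0,0,0, 0.4,6.6,0.1,0,0,0,0, 0.4,7.2,0.1,0,0,0,0, 0.4,7.8,0.1,0,0,0,0, 0.4,8.2,0.1,0,0,0,0]'
python3 - <<'E'
from h import *
where(); move(-55,-215,8,170.1)
d=imaging.get_image('scene'); cv2.imwrite('pics/scene6.png',cv2.resize(d['img'][190:310,240:440,::-1],None,fx=4,fy=4))
E
```

```text
clock: 9.95
eef_pos: [607.3, -100.7, 8.7]
tool_rot: [-1.572, 0.001, 1.397]
force: [-0.5, -5.6, 2.1]
width: 34.2
tcp stop [ -55.7 -229.8] z 8.7 rot [-90.    0.1  80.1] F [-0.5 -5.6  2.1] w 34.2 t 9.95
target w [610.5 -86.3] shift cm [ 1.48  0.07 -0.06] turn deg [ 0.05 -0.05 -0.06] clock 9.95 F [-0.5 -5.6  2.1]
```

View pics/scene6.png

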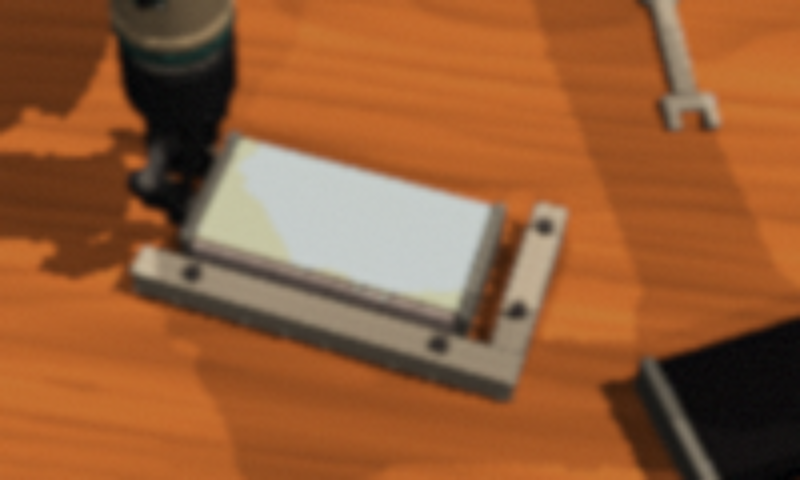

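The panel is parallel, with about 18 mm left to the short rail. I'll push on gently.

```bash
python3 -m inch '[0.4,0.4,0,0,0,0,0, 0.4,0.8,0,0,0,0,0, 0.4,1.1,0,0,0,0,0, 0.4,1.3,0,0,0,0,0, 0.4,1.4,0,0,0,0,0]'
python3 -m inch '[0.4,0.1,0,0,0,0,0, 0.4,0.2,0,0,0,0,0]' | grep -E 'eef|force'
python3 -m inch '[0.4,0.1,0,0,0,0,0, 0.4,0.2,0,0,0,0,0]' | grep -E 'eef|force'
python3 - <<'E'
from h import *
where()
E
```

```text
clock: 10.5
eef_pos: [609.5, -87.4, 8.7]
tool_rot: [-1.571, 0.001, 1.397]
force: [-1.7, -5.9, 2.7]
width: 34.2
eef_pos: [609.8, -85.6, 8.7]
force: [-1.8, -5.1, 4.1]
eef_pos: [610.0, -84.0, 8.7]
force: [-0.0, -6.2, 2.4]
tcp stop [ -55.8 -212.9] z 8.7 rot [-90.    0.1  80. ] F [-0.  -6.2  2.4] w 34.3 t 10.9
```

```bash
for i in 1 2 ; do python3 -m inch '[0.4,0.1,0,0,0,0,0, 0.4,0.2,0,0,0,0,0]' | grep -E 'eef|force'; done
python3 - <<'E'
from h import *
where()
d=imaging.get_image('scene'); cv2.imwrite('pics/scene7.png',cv2.resize(d['img'][190:310,240:440,::-1],None,fx=4,fy=4))
E
```

```text
eef_pos: [610.0, -84.0, 8.7]
force: [-1.6, -10.6, 1.8]
eef_pos: [609.9, -84.0, 8.8]
force: [-3.4, -13.1, 0.9]
tcp stop [ -55.9 -212.9] z 8.8 rot [-90.1   0.5  79.9] F [ -3.4 -13.1   0.9] w 34.2 t 11.3
```

View pics/scene7.png

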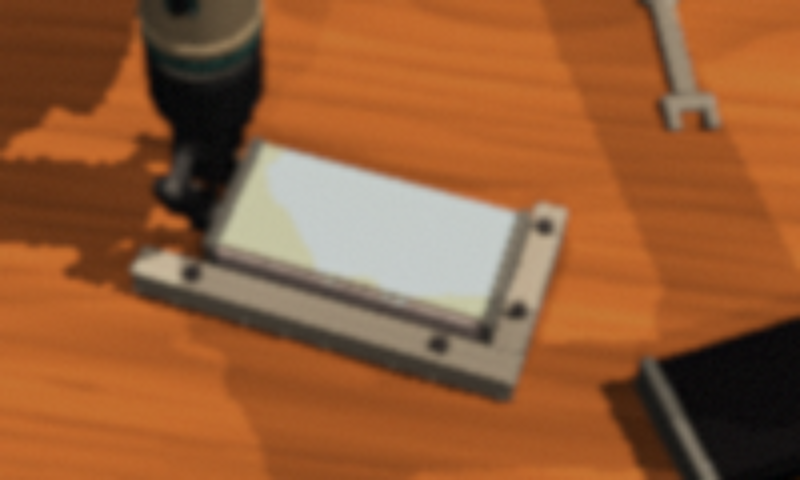

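The panel has stalled against the short rail: the force rose to 13 N with no motion. Now I'll retreat, come round, and press it square into the long rail.

```bash
python3 -m inch '[0.4,-1,0,0,0,0,0, 0.4,-2.5,0,0,0,0,0, 0.4,-3.5,-1,0,0,0,0, 0.4,-3.5,-4,0,0,0,0, 0.4,-3.5,-7,0,0,0,0, 0.4,-3.5,-9,0,0,0,0, 0.4,-3.5,-9.5,0,0,0,0, 0.4,-3.5,-9.5,0,0,0,0]'
python3 - <<'E'
from h import *
where(); move(-150,-102,105,-99.9)
E
```

```text
clock: 12.15
eef_pos: [605.1, -113.1, 104.1]
tool_rot: [-1.572, -0.001, 1.397]
force: [0.1, 0.7, -1.1]
width: 33.8
tcp stop [ -55.7 -242.4] z 104.1 rot [-90.1  -0.1  80.1] F [ 0.1  0.7 -1.1] w 33.8 t 12.15
target w [536.3  41.4] shift cm [14.03 -0.09  9.44] turn deg [  0.11 -90.04  -0.  ] clock 12.15 F [ 0.1  0.7 -1.1]
```

```bash
python3 -m inch '[1,1,0,1,0,-5,0, 1,2.5,0,2,0,-13,0, 1,4,0,3,0,-21,0, 1,5.5,0,4,0,-29,0, 1,7,0,5,0,-37,0, 1,8.5,0,6,0,-45,0, 1,10,0,7,0,-53,0, 1,11.5,0,8,0,-61,0, 1,13,0,9,0,-69,0, 1,14,0,9.4,0,-77,0, 1,14,0,9.4,0,-85,0, 1,14,0,9.4,0,-90,0]'
python3 -m inch '[1,0,0,0,0,0,0, 1,0,0,0,0,0,0, 1,0,0,0,0,0,0]' | grep eef
python3 - <<'E'
from h import *
where(); move(-150,-102,8,-99.9)
d=imaging.get_image('wrist'); cv2.imwrite('pics/wrist8.png',d['img'][:,:,::-1])
E
```

```text
clock: 13.35
eef_pos: [535.2, 41.8, 102.2]
tool_rot: [-1.571, -0.003, 2.974]
force: [0.4, -0.6, -1.3]
width: 85.4
eef_pos: [535.9, 40.7, 102.8]
tcp stop [-150.3 -102.7] z 102.8 rot [-9.0e+01 -1.0e-01  1.7e+02] F [ 0.8  0.5 -0.9] w 85.4 t 13.65
target w [536.3  41.4] shift cm [-0.03  9.48 -0.07] turn deg [-0.02 -0.14  0.06] clock 13.65 F [ 0.8  0.5 -0.9]
```

View pics/wrist8.png

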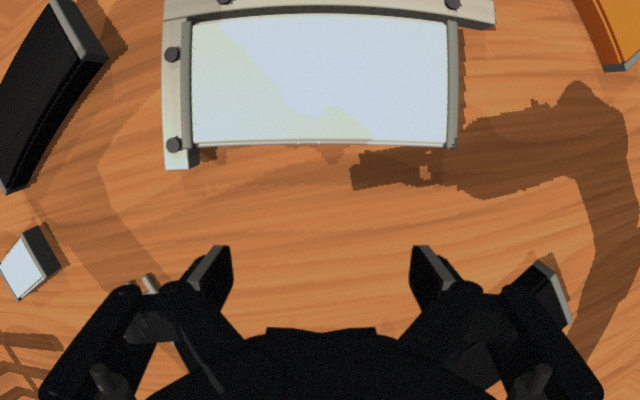

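The view shows the panel in the stop, with clear bench under the fingertips. The wrench tip at (148,285) is well left of them. I'll descend and push.

```bash
python3 -m inch '[1,0,1,0,0,0,0, 1,0,3,0,0,0,0, 1,0,5,0,0,0,0, 1,0,7,0,0,0,0, 1,0,8.5,0,0,0,0, 1,0,9.2,0,0,0,0, 1,0,9.4,0,0,0,0, 1,-0.7,9.4,0,0,0,0, 1,-1.4,9.4,0,0,0,0, 1,-2.1,9.4,0,0,0,0, 1,-2.8,9.4,0,0,0,0, 1,-3.3,9.4,0,0,0,0]'
python3 - <<'E'
from h import *
where()
E
for i in 1 2; do python3 -m inch '[1,-0.1,0,0,0,0,0, 1,-0.2,0,0,0,0,0]' | grep -E 'eef|force'; done
```

```text
clock: 14.9
eef_pos: [570.1, 34.9, 9.7]
tool_rot: [-1.571, 0.001, 2.968]
force: [-0.1, 0.6, -0.4]
width: 85.4
tcp stop [-115.6 -102.5] z 9.7 rot [-9.000e+01  1.000e-01  1.701e+02] F [-0.1  0.6 -0.4] w 85.4 t 14.9
eef_pos: [570.7, 34.8, 9.3]
force: [0.4, 0.0, -0.0]
eef_pos: [571.6, 34.6, 9.2]
force: [-3.7, 0.7, 2.9]
```

```bash
for i in 1 2 3 4; do python3 -m inch '[1,-0.1,0,0,0,0,0, 1,-0.2,0,0,0,0,0]' | grep -E 'eef|force'; done
python3 - <<'E'
from h import *
where()
E
```

```text
eef_pos: [571.6, 34.6, 9.1]
force: [-8.2, 0.3, 6.7]
eef_pos: [571.6, 34.5, 8.9]
force: [-11.2, 2.0, 10.0]
eef_pos: [574.7, 33.9, 8.9]
force: [-4.9, -0.8, 2.0]
eef_pos: [578.8, 33.3, 8.9]
force: [-7.0, 0.6, 3.1]
tcp stop [-106.8 -102.6] z 8.9 rot [-90.   -0.2 170. ] F [-7.   0.6  3.1] w 85.0 t 16.1
```

```bash
for i in 1 2 3 4; do python3 -m inch '[1,-0.05,0,0,0,0,0, 1,-0.15,0,0,0,0,0]' | grep -E 'eef|force'; done
python3 - <<'E'
from h import *
where()
d=imaging.get_image('scene'); cv2.imwrite('pics/scene9.png',cv2.resize(d['img'][190:310,240:440,::-1],None,fx=4,fy=4))
d=imaging.get_image('wrist'); cv2.imwrite('pics/wrist9.png',d['img'][:,:,::-1])
E
```

```text
eef_pos: [578.7, 33.3, 8.8]
force: [-9.9, 0.8, 6.5]
eef_pos: [578.7, 33.3, 8.8]
force: [-13.4, 1.9, 10.4]
eef_pos: [578.6, 33.3, 8.8]
force: [-16.5, 3.0, 13.2]
eef_pos: [578.6, 33.4, 8.8]
force: [-18.7, 1.4, 16.7]
tcp stop [-106.9 -102.6] z 8.8 rot [-90.1  -0.9 170. ] F [-18.7   1.4  16.7] w 85.6 t 16.9
```

View pics/scene9.png

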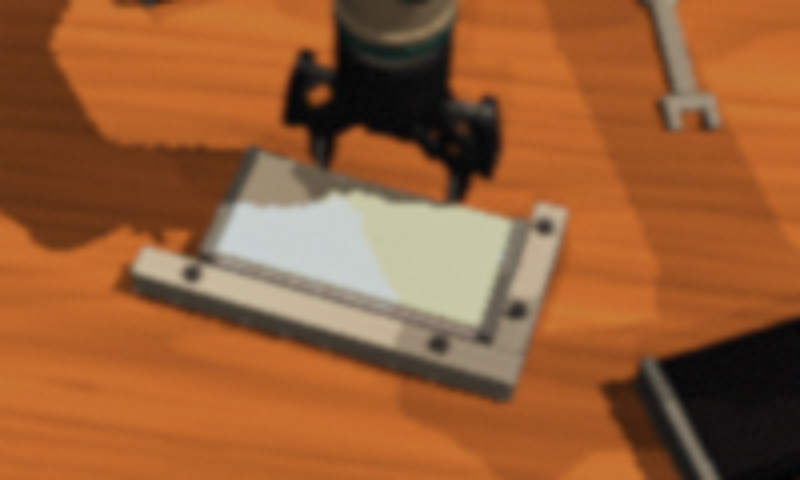

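View pics/wrist9.png

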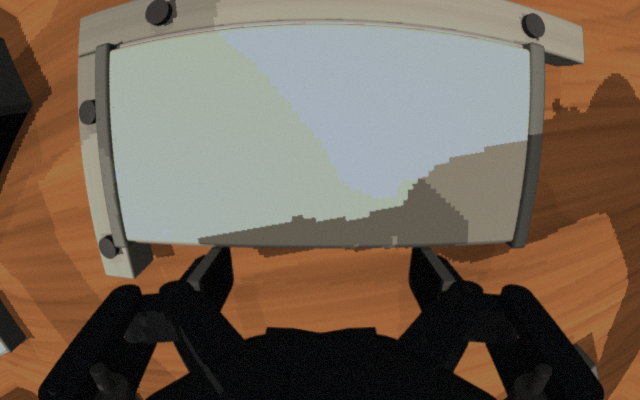

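The panel has stalled on the long rail: 19 N with no motion, above the earlier 11 N breakaway. I'll retreat and inspect, then re-press the end to be sure.

```bash
python3 -m inch '[1,0.6,0,0,0,0,0, 1,1.5,0,0,0,0,0, 1,3,0,0,0,0,0, 1,3.5,-1,0,0,0,0, 1,3.5,-4,0,0,0,0, 1,3.5,-7,0,0,0,0, 1,3.5,-9.5,0,0,0,0, 1,3.5,-9.5,0,0,0,0]'
python3 - <<'E'
from h import *
where(); move(-48,-245,105,170.1)
d=imaging.get_image('wrist'); cv2.imwrite('pics/wrist10.png',cv2.resize(d['img'][0:200,130:530,::-1],None,fx=2,fy=2))
E
```

```text
clock: 17.8
eef_pos: [555.9, 37.7, 108.5]
tool_rot: [-1.572, 0.009, 2.968]
force: [0.3, 0.4, -1.0]
width: 85.5
tcp stop [-130.1 -102.3] z 108.5 rot [-90.1   0.5 170.1] F [ 0.3  0.4 -1. ] w 85.5 t 17.8
target w [ 612.2 -117. ] shift cm [-8.21  0.4  14.27] turn deg [ 0.48 89.96 -0.35] clock 17.8 F [ 0.3  0.4 -1. ]
```

View pics/wrist10.png

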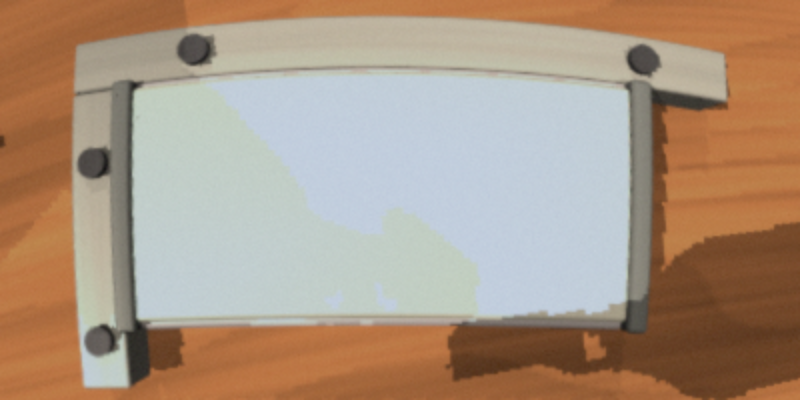

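It looks flush on both rails. Now the end re-press.

```bash
python3 -m inch '[0.4,-1,0,1,0,5,0, 0.4,-2,0,2.5,0,13,0, 0.4,-3,0,4,0,21,0, 0.4,-4,0,5.5,0,29,0, 0.4,-5,0,7,0,37,0, 0.4,-6,0,8.5,0,45,0, 0.4,-7,0,10,0,53,0, 0.4,-8,0,11.5,0,61,0, 0.4,-8.5,0,13,0,69,0, 0.4,-8.5,0,14.5,0,77,0, 0.4,-8.5,0,14.5,0,85,0, 0.4,-8.5,0,14.5,0,90,0]' |grep eef
python3 -m inch '[0.4,0,0,0,0,0,0, 0.4,0,0,0,0,0,0]' |grep eef
python3 - <<'E'
from h import *
where(); move(-50,-240,9,170.1)
E
```

```text
eef_pos: [610.5, -120.3, 103.4]
eef_pos: [610.7, -119.4, 103.7]
tcp stop [ -49.1 -247.6] z 103.7 rot [-90.    0.   80.2] F [ 0.4 -0.5 -0.3] w 34.3 t 19.25
target w [ 611.1 -111.8] shift cm [0.76 9.47 0.09] turn deg [-0.03  0.09 -0.02] clock 19.25 F [ 0.4 -0.5 -0.3]
```

```bash
python3 -m inch '[0.4,0,1,0,0,0,0, 0.4,0,3,0,0,0,0, 0.4,0,5,0,0,0,0, 0.4,0,7,0,0,0,0, 0.4,0,8.5,0,0,0,0, 0.4,0,9.2,0,0,0,0, 0.4,0,9.4,0,0,0,0, 0.4,0.8,9.4,0,0,0,0, 0.4,1.6,9.4,0,0,0,0, 0.4,2.4,9.4,0,0,0,0, 0.4,2.8,9.4,0,0,0,0, 0.4,3.1,9.4,0,0,0,0]' |grep -E 'eef|force'
for i in 1 2 3 4 5; do python3 -m inch '[0.4,0.1,0,0,0,0,0, 0.4,0.2,0,0,0,0,0]' | grep -E 'eef|force'; done
python3 - <<'E'
from h import *
where()
E
```

```text
eef_pos: [616.5, -87.9, 10.6]
force: [0.1, 0.4, 0.1]
eef_pos: [616.5, -87.1, 10.4]
force: [-0.0, -0.2, 0.6]
eef_pos: [616.8, -85.3, 10.4]
force: [-0.9, 0.8, 0.1]
eef_pos: [616.7, -85.2, 10.4]
force: [-1.8, -5.1, -1.7]
eef_pos: [616.7, -85.2, 10.5]
force: [-1.3, -9.3, -2.2]
eef_pos: [616.7, -85.2, 10.7]
force: [-3.1, -11.7, -1.4]
tcp stop [ -49.1 -212.9] z 10.7 rot [-90.1   0.5  79.9] F [ -3.1 -11.7  -1.4] w 34.1 t 21.45
```

```bash
for i in 1 2 3; do python3 -m inch '[0.4,0.1,0,0,0,0,0, 0.4,0.2,0,0,0,0,0]' | grep -E 'eef|force'; done
python3 -m inch '[0.4,-0.6,0,0,0,0,0, 0.4,-1.5,0,0,0,0,0, 0.4,-3,0,0,0,0,0, 0.4,-4,0,0,0,0,0, 0.4,-4,-2,0,0,0,0, 0.4,-4,-5,0,0,0,0, 0.4,-5,-9,0,0,0,0, 0.4,-8,-11,0,0,0,0, 0.4,-12,-13,0,0,0,0, 0.4,-16,-14,0,0,0,0, 0.4,-18,-14,0,0,0,0, 0.4,-18,-14,0,0,0,0]'
python3 - <<'E'
from h import *
where()
for n in('top','scene'):
    d=imaging.get_image(n); cv2.imwrite(f'pics/{n}12.png',d['img'][:,:,::-1])
    m,cs=blobs(d,(0,0,110),(179,70,255))
    for c in cs:
        P=ray(d,c[:,0,:],36).astype(np.float32); r=cv2.minAreaRect(P)
        if 400<r[0][0]<700 and abs(r[0][1])<460: print(n,np.round(r[0],1),np.round(r[1],1),round(r[2],1),w2s(r[0]).round(1))
    x0,y0=(240,80) if n=='top' else (250,190)
    cv2.imwrite(f'pics/c12_{n}.png',cv2.resize(d['img'][y0:y0+120,x0:x0+160,::-1],None,fx=4,fy=4))
E
```

```text
eef_pos: [616.7, -85.2, 10.9]
force: [-3.6, -14.3, -2.3]
eef_pos: [616.7, -85.3, 11.1]
force: [-3.7, -17.8, -2.7]
eef_pos: [616.7, -85.3, 11.3]
force: [-5.3, -20.7, -2.0]
clock: 23.25
eef_pos: [586.7, -254.9, 153.1]
tool_rot: [-1.574, 0.003, 1.392]
force: [0.1, 0.0, -0.2]
width: 34.2
tcp stop [ -49.4 -385.2] z 153.1 rot [-90.2   0.2  79.7] F [ 0.1  0.  -0.2] w 34.2 t 23.25
top [409.1 219.9] [143.4  36.8] 14.6 [-306.   52.]
top [ 542.  -450.3] [40.9 43. ] 87.5 [ -59.9 -585.3]
top [513.3 426.3] [ 61.4 117.2] 17.6 [-238.9  273.2]
top [598.7 -45.3] [59.2 51.9] 1.3 [ -73.6 -176.7]
top [653.1 403.9] [92.4  7.5] 27.6 [-97.3 275.3]
scene [646.6  17.3] [257.5 136.5] 80.5 [ -37.2 -106.7]
scene [530.6 428.7] [ 61.5 113. ] 17.9 [-222.2  278.6]
scene [450.5 227.1] [124.4  32. ] 10.0 [-266.5   66.2]
```

View pics/c12_top.png

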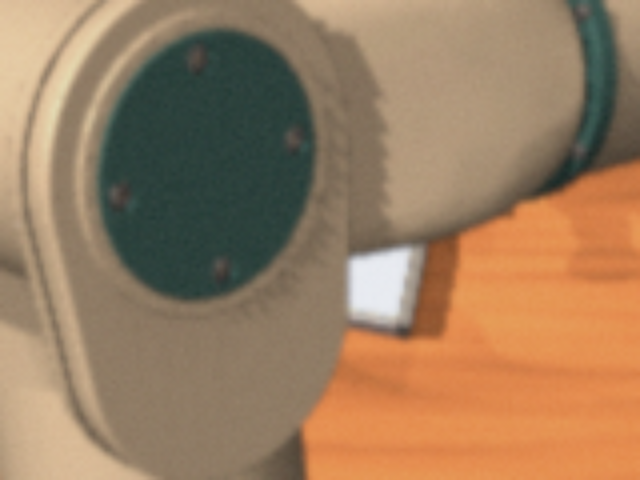

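View pics/c12_scene.png

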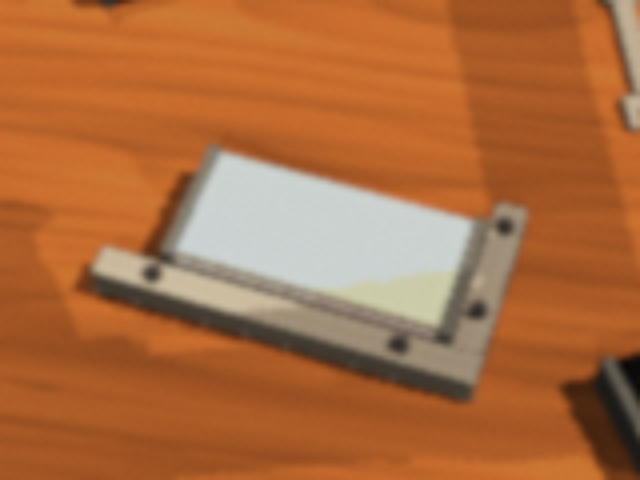

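View pics/top12.png

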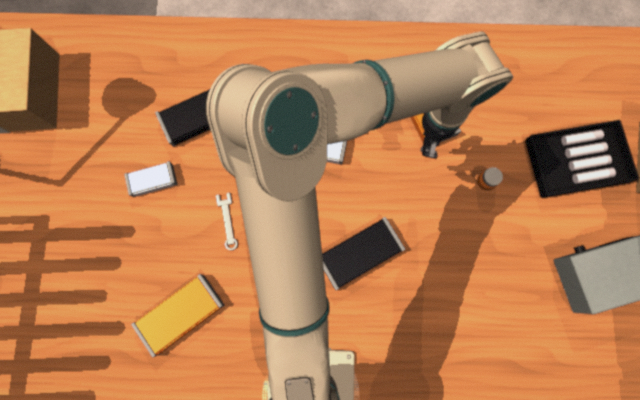

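```bash
python3 - <<'E'
from h import *
d=imaging.get_image('scene')
m,cs=blobs(d,(0,0,150),(179,38,255))
for c in cs:
    P=ray(d,c[:,0,:],36).astype(np.float32); r=cv2.minAreaRect(P)
    if 500<r[0][0]<700 and abs(r[0][1])<120: print(np.round(r[1],1),round(r[2],2),w2s(r[0]).round(1),cv2.contourArea(c))
    if 500<r[0][0]<700 and abs(r[0][1])<120:
        S=w2s(P)
        pts=[]
        for y in range(-170,-29,7):
            q=S[abs(S[:,1]-y)<4]; pts.append((y,q[:,0].min()))
        pts=np.array(pts); k=np.polyfit(pts[:,0],pts[:,1],1); print('near edge slope deg',np.degrees(k[0]).round(2),'x',np.polyval(k,-100).round(1))
E
```

```text
[183.5  92. ] 80.03 [ -43.3 -100.4] 1594.0
near edge slope deg 0.29 x -88.5
```

The panel's angle matches the stop within 0.3°, and its centre is at y -100.4, x -43. This camera reads several mm far in x. The robot is clear, so I'll hand in.

```bash
python3 -c "
from cell import finish_job
print(finish_job())"
```

```text
the job is handed in; nothing more can be done
None
```

The larger white lamp panel is in the corner stop, with its long side along the long rail and its end against the short rail. I pushed it square with two open fingertips, slid it by its end into the short rail, and pressed it into the long rail. A last press on its end moved it no further.

**Contact:** It stalled against the long rail at about 19 N (18.7 N along world x, total about 25 N). It stalled against the short rail at about 21 N. There was no further motion in either press, and no force I read exceeded about 25 N.

**Position:** The last picture shows it flat and within about 0.3° of the stop, with its centre at y −100.4 mm against −100. The same picture reads x as −43 mm against −48. That camera read several mm too far in x from the start, so I trusted the contact stall and the close wrist view instead.

**Not fully checked:** The arm blocked the overhead view of the seated panel, so that check rests on the scene and wrist cameras.

**Bystanders:** The small panel and wrench measured unchanged to within about 1 mm. The jar was partly in the arm's shadow and measured within about 2 mm of its start; nothing came near it. I handed in at about 23.4 s with the robot clear of everything.

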